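Find the heavy side of the large rotor and hold it down

TASK

Three look-alike grey rotors stand on the bench; take the largest by its black handle, turn it slowly at least one full turn in one direction and feel where it is heavy, because a weight is hidden inside. Then turn it so that the heavy side points straight down, and finish while still gripping the handle and holding the rotor there. Leave the other two rotors and the other things alone.

Things in the scene. Friction and masses are not known exactly. Their poses are not given: they have to be found in the camera images.
- stand_large: fixed stand of the large rotor: dark steel base plate 100x90x12 mm with a blue bearing post; origin on the bench surface under the rotor's mid-thickness; its -x axis points out of the rotor's front face (towards the robot, turned up to 0.3 rad), z up. Spindle horizontal along its x axis, 120 mm above the bench. Rotor: grey round drum 100 mm in diameter and 30 mm thick
- handle_large: black round handle on the front of the large (100 mm) rotor, 14 mm thick, 52 mm long, parallel to the spindle, 38 mm off its axis; it turns freely on its pin, so it may stay square in the gripper while the rotor turns. Origin: its middle, 37 mm in front of the drum's face; free length 26 mm either way along the spindle
- stand_middle: fixed stand of the middle rotor: dark steel base plate 100x90x12 mm with a blue bearing post; origin on the bench surface under the rotor's mid-thickness; its -x axis points out of the rotor's front face (towards the robot, turned up to 0.3 rad), z up. Spindle horizontal along its x axis, 120 mm above the bench. Rotor: grey round drum 86 mm in diameter and 30 mm thick
- handle_middle: black round handle on the front of the middle (86 mm) rotor, 14 mm thick, 52 mm long, parallel to the spindle, 31 mm off its axis; it turns freely on its pin, so it may stay square in the gripper while the rotor turns. Origin: its middle, 37 mm in front of the drum's face; free length 26 mm either way along the spindle
- stand_small: fixed stand of the small rotor: dark steel base plate 100x90x12 mm with a blue bearing post; origin on the bench surface under the rotor's mid-thickness; its -x axis points out of the rotor's front face (towards the robot, turned up to 0.3 rad), z up. Spindle horizontal along its x axis, 120 mm above the bench. Rotor: grey round drum 72 mm in diameter and 30 mm thick
- handle_small: black round handle on the front of the small (72 mm) rotor, 14 mm thick, 52 mm long, parallel to the spindle, 25 mm off its axis; it turns freely on its pin, so it may stay square in the gripper while the rotor turns. Origin: its middle, 37 mm in front of the drum's face; free length 26 mm either way along the spindle
- axle_large (a point): point on the large rotor's spindle axis, 52 mm in front of the stand's origin and 120 mm above the bench: the centre of the 38 mm circle on which the middle of handle_large goes round; axes as stand_large
- rotor_large (a joint): turn of the large rotor, rad: 0 with the handle straight above the spindle, growing clockwise as the robot sees it, unlimited; handle's middle = axle_large + 38 mm x (-sin along the stand's y, +cos along z). Starts between -1.2 and 1.2. Stiff seals drag with 0.12 N m against either direction, more than the hidden weight, so the rotor stays where it is left
- face_large (a point): centre of the large drum's front face, 15 mm in front of the stand's origin. A slug (about 0.3 kg, 30 mm off the axis, slug in the rules) is shut in the drum at an unmarked angle that differs every time; no reading gives it. At the handle, slow turning takes about 1 N where the heavy side sinks, 5 to 6 N where it is lifted
- jar_red: bystander: white jar with red lid, 50 mm across, 55 mm tall; origin at the centre of its underside
- jar_white: bystander: white jar with white lid, 42 mm across, 50 mm tall; origin at the centre of its underside
- bottle_clear: bystander: small bottle with red label and white cap, 37 mm across, 100 mm tall; origin at the centre of its underside
- can_small: bystander: blue can with white cap, 37 mm across, 90 mm tall; origin at the centre of its underside
Not all that is in view belongs to the job. What is shaped like the stand_large but green or turquoise is not meant.

How it is judged:
On the way:
1. the large rotor is turned about one full turn in one direction by its gripped handle ((value of joint rotor_large above 4.9 rad or value of joint rotor_large below -4.9 rad) and contact force between the fingers and handle_large above 1 N), for 0.05 s.
At the end, for the whole second after the job is handed in: the hidden slug in the large rotor is within 20 degrees of straight below the spindle, the rotor is at rest, and the fingers still grip its handle (over 2 N) (height (world z) of slug below 0.0918 m and velocity of joint rotor_large between -0.1 and 0.1 rad/s and contact force between the fingers and handle_large above 2 N); the arm keeps its last pose, push and grip.
It fails at once if the middle rotor is turned (its handle moves over 20 mm) (distance of handle_middle from where it was at the start of the episode above 0.02 m).
It fails at once if the small rotor is turned (its handle moves over 20 mm) (distance of handle_small from where it was at the start of the episode above 0.02 m).
It fails at once if a jar, the bottle or the can is moved over 30 mm (distance of any of jar_red, jar_white, bottle_clear, can_small from where it was at the start of the episode above 0.03 m).
It also fails if it takes over 72 s, if anything falls off the work surface, if the arm or the gripper's body presses on something with over 40 N, if the wrist force passes 120 N, or if a joint passes its speed limit or range.

ROBOT

A 6-joint arm with a two-finger parallel gripper is mounted at the origin on a cart in front of the work surface, level with it; the furniture and walls round the work are solid. World frame = base frame: x ahead of the robot, y to its left, z up, the work surface at z = 0. Lengths are in m, angles in rad, forces in N, time in s.
With the tool pointing down it reaches from about 0.35 to 0.8 m from the base axis. Payload 7.3 kg.
Tool frame: the origin (TCP) lies between the finger pads; the fingertips stand 25 mm ahead of it and the grasp point (between the pads) lies 6 mm ahead of it (r.tip_extent is the distance from the TCP to the fingertips, in m); z points along the fingers, y is the direction in which the jaws open and shut (so a half turn about z gives the same grasp; the last joint's range is limited). The gripper opens to 85 mm and grips with 20 to 120 N. Pads are 22 mm wide; open, the fingers measure 114 mm over their backs; the gripper's body (76 mm by 85 mm) begins 54 mm behind the grasp point. The pads swing forward as they close: fully open they stand 13 mm farther back than shut.
Start: joints at [1.109, 0.342, 1.524, -0, 1.275, -0.146], TCP at [0.163, 0.499, 0.222] pointing down, gripper open.
Joint ranges: [-2.53, 2.53], [-0.77, 2.02], [0.04, 2.7], [-1, 4.14], [0.28, 2.66], [-3.11, 3.11]. Speed limits (rad/s): [2.57, 2.57, 3.14, 3.14, 3.14, 3.14].

INTERFACE

Orientations are given as a unit quaternion [x, y, z, w].
In Python, from workcell import r, command_gripper, optics gives the robot as it stands. The module is installed in compiled form; this text tells all that it offers. Calls block until the motion is done:
- r.reach(position, orientation): joint-space move of the TCP to a pose.
- r.move_straight(position, orientation=None, speed=0.15, max_force=None): straight line of the TCP; orientation=None keeps the orientation; speed is the mean speed in m/s. With max_force (N) it stops when the force on the tool has changed by that much, and returns True; else False.
- r.movej(angles): joint-space move.
- command_gripper(opening, force=None): finger opening in m; force is the grip in N (None keeps the last); returns when the fingers have stopped.
- r.hold(seconds).
- r.solve_ik(position, orientation): joint angles nearest the present ones, or None.
- r.read_state(): the state.
- optics.get_image(name): name is "scene" or "top" or "wrist"; returns (picture, depth): 480x640x3 uint8, red, green, blue; 480x640 float32, m along the optical axis (not along the pixel's ray), 0 where there is no reading.
- optics.camera_model(name): a dict with "K" (3x3 intrinsics, pixels), "k1" (the pictures are not rectified: a ray, as slopes to the right and down, at radius r is drawn at 1 + k1 r^2 times it, then the intrinsics apply), "R" (3x3) and "t" (3): a world point X has camera coordinates R X + t; the wrist camera has in their place "tool_from_camera" (4x4, takes a point from camera to tool coordinates, whose origin is the TCP and whose axes are the flange's). Camera axes: x right, y down, z forward; pixel columns grow to the right and rows downward; lengths in m; the calibration is good to about 2 mm. A picture is of the moment at which its call begins: read the wrist's pose just before it. camera_model takes no time and is no camera call.
A pose or a line that the arm cannot do raises r.PlanningError and nothing moves.
- r.finish_job(): hands the job in, once; it reports no verdict.
The state is a dict: "time_s": time; "joint_positions": joint angles; "dq": joint speeds; "tau": joint torques, N m; "eef_pos": TCP position; "eef_rot": TCP orientation; "contact_force": force on the tool from outside, world axes, zero at the start; "torque": the same for the moment, N m; "grip_width": finger opening in m.
Only numpy, scipy, OpenCV 4.12 (cv2) and the standard library are available. Lean on these libraries where they do the work, as an engineer would, in place of code of your own. Each camera call takes 0.05 s, during which the arm holds its last target.

## Working session

There is one attempt and no reset: what is moved stays moved. The work goes in short steps, each a Python script; the robot and the scene stay as the last script left them, time stands still between calls to the robot, and variables do not carry over. Pictures are saved under pics/ and viewed, and the job is handed in when it is done.

```bash
mkdir -p pics; cat > h.py <<'E'
import numpy as np, cv2
from workcell import r, command_gripper, optics
def save(n,f):
    im,d=optics.get_image(n); cv2.imwrite(f'pics/{f}.png',im[:,:,::-1]); np.save(f'pics/{f}_d.npy',d); return im,d
def unproj(n,u,v,z):
    m=optics.camera_model(n);K=m["K"];K=np.array(K)
    x=(u-K[0,2])/K[0,0];y=(v-K[1,2])/K[1,1]
    x0,y0=x,y
    for _ in range(8):
        s=1+m["k1"]*(x*x+y*y); x,y=x0/s,y0/s
    p=np.stack([x*z,y*z,z+0*x],-1)
    return (p-np.array(m["t"]))@np.array(m["R"])
E
python3 - <<'E'
from h import *
for n in("scene","top"):
    save(n,n+"0"); print(optics.camera_model(n))
s=r.read_state();print(s)
E
```

```text
{'K': array([[515.49768807,   0.        , 325.6647237 ],
       [  0.        , 515.49768807, 237.09299277],
       [  0.        ,   0.        ,   1.        ]]), 'k1': -0.03310125322640101, 'R': array([[ 0.43465808, -0.90055412,  0.00863877],
       [-0.58176824, -0.28809054, -0.76062445],
       [ 0.68747223,  0.3255858 , -0.64913467]]), 't': array([-0.22251931,  0.42829945,  0.95021705])}
{'K': array([[564.3136899 ,   0.        , 314.23878334],
       [  0.        , 564.3136899 , 239.66571718],
       [  0.        ,   0.        ,   1.        ]]), 'k1': -0.028802322896661858, 'R': array([[ 0.21721673, -0.97607112, -0.0101024 ],
       [-0.90956395, -0.19863817, -0.36501547],
       [ 0.35427434,  0.08847624, -0.93094664]]), 't': array([-0.09949495,  0.5476576 ,  1.47654749])}
{'time_s': 0.1, 'joint_positions': array([ 1.10899931e+00,  3.42618967e-01,  1.52493178e+00, -5.48715150e-05,
        1.27544369e+00, -1.45974445e-01]), 'dq': array([-0.00070264,  0.00014134, -0.00141825, -0.0023412 ,  0.00077405,
       -0.00145679]), 'tau': array([ 2.54284700e-03, -4.34441257e+01, -2.46490341e+01, -2.36834712e-04,
        4.68001686e-03, -2.82471962e-05]), 'eef_pos': array([0.1628703 , 0.49868571, 0.22120959]), 'eef_rot': array([ 1.57247883e-01,  9.87558915e-01, -6.76629671e-04, -1.84688051e-04]), 'contact_force': array([-0.63018561,  0.64926886, -0.55189273]), 'torque': array([-0.04294452, -0.03036591, -0.0326019 ]), 'grip_width': 0.08514017067499435}
```

View pics/scene0.png

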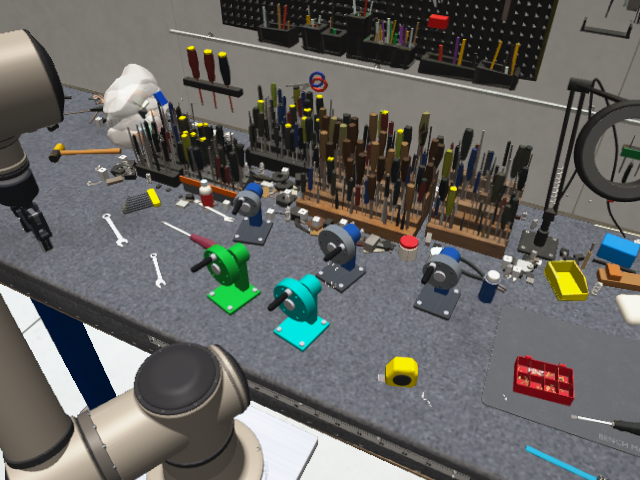

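View pics/top0.png

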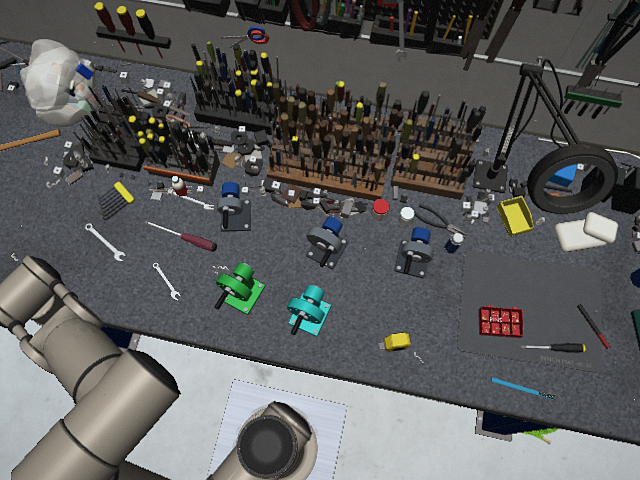

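The scene view shows grey rotors at (248,202), (338,243) and (441,270), and green and turquoise decoys at (225,265) and (295,297). I'll measure the grey ones next.

```bash
python3 - <<'E'
from h import *
im=cv2.imread('pics/scene0.png')
c=cv2.resize(im[170:350,190:490],None,fx=2.6,fy=2.6,interpolation=cv2.INTER_CUBIC);cv2.imwrite('pics/c1.png',c)
im=cv2.imread('pics/top0.png')
c=cv2.resize(im[170:350,190:490],None,fx=2.6,fy=2.6,interpolation=cv2.INTER_CUBIC);cv2.imwrite('pics/c2.png',c)
v,u=np.mgrid[0:480,0:640].astype(float)
clouds={}
for n in("scene","top"):
    im=cv2.imread(f'pics/{n}0.png');d=np.load(f'pics/{n}0_d.npy')
    P=unproj(n,u,v,d)
    hsv=cv2.cvtColor(im,cv2.COLOR_BGR2HSV).astype(int)
    blue=(hsv[...,0]>105)&(hsv[...,0]<125)&(hsv[...,1]>140)&(d>0)&(P[...,2]>.03)&(P[...,2]<.2)
    nn,l,st,ce=cv2.connectedComponentsWithStats(blue.astype(np.uint8))
    for i in range(1,nn):
        if st[i,4]>60: print(n,ce[i].round(),st[i,4],np.median(P[l==i],0).round(3))
E
```

```text
scene [160.  98.] 113 [0.918 0.821 0.171]
scene [281. 112.] 84 [1.006 0.404 0.17 ]
scene [254. 188.] 140 [0.647 0.279 0.138]
scene [256. 217.] 79 [0.637 0.275 0.043]
scene [353. 232.] 181 [ 0.598 -0.033  0.138]
scene [451. 253.] 160 [ 0.625 -0.27   0.14 ]
scene [488. 289.] 154 [ 0.643 -0.371  0.048]
top [224.  69.] 76 [1.007 0.405 0.174]
top [85. 71.] 142 [0.92  0.822 0.174]
top [230. 189.] 221 [0.643 0.284 0.139]
top [332. 225.] 223 [ 0.597 -0.023  0.139]
top [421. 234.] 229 [ 0.62  -0.263  0.138]
```

View pics/c1.png

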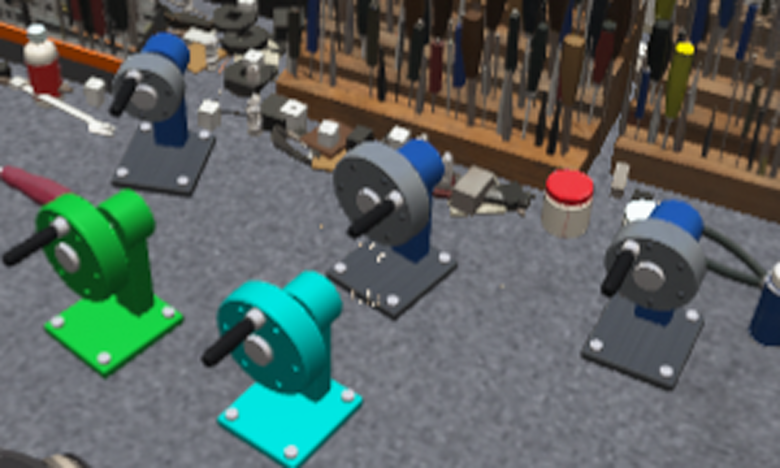

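View pics/c2.png

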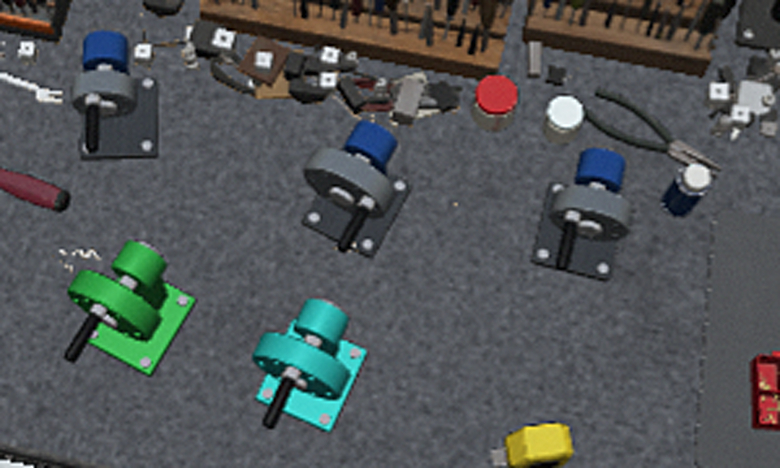

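```bash
cat > meas.py <<'E'
from h import *
v,u=np.mgrid[0:480,0:640].astype(float)
def run():
  for nm,c in dict(L=(.64,.28),M=(.58,-.03),R=(.61,-.265)).items():
   for n in("scene","top"):
    im=cv2.imread(f'pics/{n}0.png');d=np.load(f'pics/{n}0_d.npy')
    P=unproj(n,u,v,d)
    hsv=cv2.cvtColor(im,cv2.COLOR_BGR2HSV).astype(int)
    near=(d>0)&(np.hypot(P[...,0]-c[0],P[...,1]-c[1])<.12)&(P[...,2]>.05)&(P[...,2]<.2)
    grey=near&(hsv[...,1]<90)&(hsv[...,2]>55)
    black=near&(hsv[...,2]<45)
    G=P[grey];B=P[black]
    # ransac vertical plane
    rng=np.random.default_rng(0);best=None
    for _ in range(500):
        a=rng.uniform(-.4,.4);nrm=np.array([np.cos(a),np.sin(a)])
        s=G[:,:2]@nrm; s0=s[rng.integers(len(s))]; inl=abs(s-s0)<.003
        if best is None or inl.sum()>best[0]: best=(inl.sum(),a,s0,inl)
    k,a,s0,inl=best
    F=G[inl];y=F[:,:2]@np.array([-np.sin(a),np.cos(a)])
    print(nm,n,len(G),k,'yaw',round(a,3),'s0',round(s0,4),'y',np.percentile(y,[1,50,99]).round(4),'z',np.percentile(F[:,2],[1,50,99]).round(4),
      'ext all y',np.ptp(np.percentile(G[:,:2]@np.array([-np.sin(a),np.cos(a)]),[1,99])).round(4), 'zmax',np.percentile(G[:,2],99).round(4))
    if len(B)>10: print('   black',len(B),B.mean(0).round(3),np.linalg.svd(B-B.mean(0))[2][0].round(3),np.percentile(B,[2,98],axis=0).round(3))
run()
E
python3 meas.py
```

```text
L scene 511 213 yaw 0.299 s0 0.6386 y [0.0538 0.0805 0.1213] z [0.0874 0.1244 0.1541] ext all y 0.1256 zmax 0.155
   black 111 [0.603 0.309 0.143] [-0.818 -0.575  0.033] [[0.523 0.26  0.104]
 [0.709 0.383 0.169]]
L top 314 63 yaw 0.317 s0 0.6448 y [0.0423 0.0726 0.1081] z [0.114  0.1482 0.1623] ext all y 0.1313 zmax 0.1609
   black 214 [0.586 0.279 0.134] [-0.859 -0.506  0.072] [[0.525 0.243 0.09 ]
 [0.706 0.381 0.156]]
M scene 760 376 yaw -0.268 s0 0.522 y [0.0921 0.1475 0.1869] z [0.0726 0.1372 0.1677] ext all y 0.0946 zmax 0.1691
   black 119 [ 0.498 -0.023  0.141] [-0.849 -0.218  0.482] [[ 0.47  -0.035  0.086]
 [ 0.545  0.015  0.15 ]]
M top 424 92 yaw -0.284 s0 0.5219 y [0.1016 0.1404 0.1925] z [0.0913 0.1584 0.1752] ext all y 0.092 zmax 0.1743
   black 280 [ 0.532 -0.009  0.13 ] [-0.807 -0.407  0.428] [[ 0.475 -0.046  0.077]
 [ 0.589  0.037  0.159]]
R scene 818 285 yaw -0.022 s0 0.5666 y [-0.2915 -0.2506 -0.2114] z [0.0812 0.1333 0.1619] ext all y 0.1534 zmax 0.1625
   black 123 [ 0.525 -0.244  0.144] [-0.868  0.246  0.432] [[ 0.498 -0.28   0.094]
 [ 0.563 -0.232  0.152]]
R top 503 80 yaw -0.144 s0 0.6009 y [-0.2203 -0.1781 -0.1388] z [0.1058 0.1543 0.1663] ext all y 0.1712 zmax 0.1657
   black 275 [ 0.562 -0.268  0.125] [-0.632  0.629  0.452] [[ 0.501 -0.374  0.054]
 [ 0.649 -0.228  0.155]]
```

```bash
cat > meas2.py <<'E'
from h import *
from scipy.optimize import least_squares
v,u=np.mgrid[0:480,0:640].astype(float)
for n in("scene","top"):
    im=cv2.imread(f'pics/{n}0.png');d=np.load(f'pics/{n}0_d.npy')
    P=unproj(n,u,v,d); hsv=cv2.cvtColor(im,cv2.COLOR_BGR2HSV).astype(int)
    near=(d>0)&(np.hypot(P[...,0]-.57,P[...,1]+.03)<.09)&(P[...,2]>.05)&(P[...,2]<.2)
    G=P[near&(hsv[...,1]<90)&(hsv[...,2]>55)]
    for off in (.12,):
        # front-face: robust fit plane yaw,s
        sel=G[:,2]<.165
        f=lambda p:(G[sel][:,:2]@np.array([np.cos(p[0]),np.sin(p[0])])-p[1])
        q=least_squares(f,[-.27,.522],loss='cauchy',f_scale=.0015).x
        res=f(q); print(n,'plane',q.round(4),(abs(res)<.002).sum())
    # rim points: behind face
    a=q[0];s=G[:,:2]@[np.cos(a),np.sin(a)];y=G[:,:2]@[-np.sin(a),np.cos(a)];z=G[:,2]
    rim=(s>q[1]+.005)&(s<q[1]+.03)&(np.hypot(y-.145,z-.12)>.045)
    g=least_squares(lambda p:np.hypot(y[rim]-p[0],z[rim]-p[1])-.05,[.145,.12],loss='cauchy',f_scale=.001).x
    print(' rim',rim.sum(),g.round(4), np.std(np.hypot(y[rim]-g[0],z[rim]-g[1])).round(4))
    B=P[near&(hsv[...,2]<45)]; sb=B[:,:2]@[np.cos(a),np.sin(a)]; k=(sb<q[1]-.008)&(B[:,2]>.08)
    B=B[k];sb=sb[k]; yb=B[:,:2]@[-np.sin(a),np.cos(a)]
    print(' handle',len(B),'s',np.percentile(sb-q[1],[2,50,98]).round(3),'y',np.percentile(yb,[2,50,98]).round(4),'z',np.percentile(B[:,2],[2,50,98]).round(4))
    # decoys
    for nm,lo,hi in(("green",50,70),("turq",80,98)):
        k=(hsv[...,0]>=lo)&(hsv[...,0]<=hi)&(hsv[...,1]>120)&(d>0)&(P[...,0]<.7)&(abs(P[...,1])<.4)
        print(nm,np.percentile(P[k],[1,50,99],axis=0).round(3))
E
python3 meas2.py
```

```text
scene plane [-0.2493  0.5245] 290
 rim 215 [0.1307 0.118 ] 0.0017
 handle 79 s [-0.052 -0.034 -0.013] y [0.0923 0.0963 0.1036] z [0.1368 0.145  0.1484]
green [[0.335 0.145 0.001]
 [0.371 0.179 0.085]
 [0.491 0.251 0.169]]
turq [[ 0.314 -0.054 -0.002]
 [ 0.345 -0.019  0.091]
 [ 0.505  0.046  0.169]]
top plane [-0.3241  0.5201] 35
 rim 113 [0.169  0.1193] 0.0027
 handle 83 s [-0.056 -0.034 -0.008] y [0.1297 0.1368 0.2088] z [0.1008 0.1468 0.1527]
green [[0.333 0.144 0.003]
 [0.37  0.181 0.128]
 [0.432 0.241 0.173]]
turq [[ 0.312 -0.054  0.004]
 [ 0.348 -0.013  0.135]
 [ 0.414  0.045  0.172]]
```

```bash
cat >> h.py <<'E'
from scipy.spatial.transform import Rotation as Rot
def ori(yaw,tilt,flip=1):
    n=np.array([np.cos(yaw),np.sin(yaw),0]);t=np.array([-np.sin(yaw),np.cos(yaw),0])*flip
    z=np.sin(tilt)*n-np.cos(tilt)*np.array([0,0,1])
    return Rot.from_matrix(np.stack([np.cross(t,z),t,z],1)).as_quat()
E
python3 - <<'E'
from h import *
print(np.round(optics.camera_model("wrist")["tool_from_camera"],3), optics.camera_model("wrist")["K"])
for f in(1,-1):
  for tl in (0,.17,.35,.7):
    q=ori(-.27,tl,f)
    for p in([.50,.005,.12],[.40,.03,.26],[.38,.03,.30]):
        s=r.solve_ik(p,q); print(f,tl,p,None if s is None else np.round(s,2))
E
```

```text
[[-0.    -0.954 -0.299  0.076]
 [ 1.    -0.001  0.001  0.   ]
 [-0.001 -0.299  0.954 -0.152]
 [ 0.     0.     0.     1.   ]] [[358.56360753   0.         314.22897727]
 [  0.         358.56360753 241.22694165]
 [  0.           0.           1.        ]]
1 0 [0.5, 0.005, 0.12] [-0.14  0.41  1.74 -0.    1.   -1.44]
1 0 [0.4, 0.03, 0.26] [-0.12  0.08  1.76 -0.    1.31 -1.42]
1 0 [0.38, 0.03, 0.3] [-0.12  0.01  1.72 -0.    1.41 -1.42]
1 0.17 [0.5, 0.005, 0.12] [-0.13  0.33  1.88 -0.03  0.76 -1.41]
1 0.17 [0.4, 0.03, 0.26] [-0.09 -0.02  1.87 -0.03  1.12 -1.38]
1 0.17 [0.38, 0.03, 0.3] [-0.1  -0.09  1.83 -0.03  1.24 -1.39]
1 0.35 [0.5, 0.005, 0.12] [-0.11  0.27  2.03 -0.12  0.5  -1.32]
1 0.35 [0.4, 0.03, 0.26] [-0.06 -0.11  2.   -0.09  0.91 -1.32]
1 0.35 [0.38, 0.03, 0.3] [-0.06 -0.19  1.95 -0.08  1.04 -1.33]
1 0.7 [0.5, 0.005, 0.12] None
1 0.7 [0.4, 0.03, 0.26] [ 0.05 -0.23  2.26 -0.44  0.48 -0.93]
1 0.7 [0.38, 0.03, 0.3] [ 0.05 -0.34  2.2  -0.35  0.63 -1.04]
-1 0 [0.5, 0.005, 0.12] [-0.14  0.41  1.74 -0.    1.    1.7 ]
-1 0 [0.4, 0.03, 0.26] [-0.12  0.08  1.76 -0.    1.31  1.72]
-1 0 [0.38, 0.03, 0.3] [-0.12  0.01  1.72 -0.    1.41  1.72]
-1 0.17 [0.5, 0.005, 0.12] [-0.13  0.33  1.88 -0.03  0.76  1.74]
-1 0.17 [0.4, 0.03, 0.26] [-0.09 -0.02  1.87 -0.03  1.12  1.76]
-1 0.17 [0.38, 0.03, 0.3] [-0.1  -0.09  1.83 -0.03  1.24  1.75]
-1 0.35 [0.5, 0.005, 0.12] [-0.11  0.27  2.03 -0.12  0.5   1.83]
-1 0.35 [0.4, 0.03, 0.26] [-0.06 -0.11  2.   -0.09  0.91  1.83]
-1 0.35 [0.38, 0.03, 0.3] [-0.06 -0.19  1.95 -0.08  1.04  1.81]
-1 0.7 [0.5, 0.005, 0.12] None
-1 0.7 [0.4, 0.03, 0.26] [ 0.05 -0.23  2.26 -0.44  0.48  2.21]
-1 0.7 [0.38, 0.03, 0.3] [ 0.05 -0.34  2.2  -0.35  0.63  2.1 ]
```

```bash
python3 - <<'E'
from h import *
s=r.read_state()
r.move_straight([.163,.499,.36],speed=.25)
r.reach([.40,.03,.32],ori(-.27,.35))
r.hold(.2)
s=r.read_state(); np.save('pics/w1_p.npy',np.r_[s['eef_pos'],s['eef_rot']])
save("wrist","w1"); print(s['time_s'],s['eef_pos'],s['contact_force'])
E
```

```text
2.8833 [0.40012858 0.03045423 0.31999462] [-0.21810767  0.13242625  0.71731258]
```

View pics/w1.png

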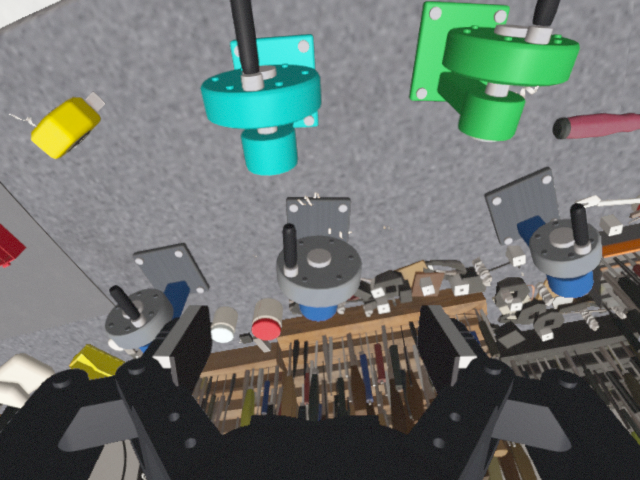

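Wrist view: the large rotor is at (318,275), with its handle at (290,250), right of the spindle as the robot sees it. Its plate is square with the image, so yaw is about -0.27. I'll fit it from the depth.

```bash
cat > meas3.py <<'E'
from h import *
from scipy.optimize import least_squares
v,u=np.mgrid[0:480,0:640].astype(float)
def wcloud(f):
    im=cv2.imread(f'pics/{f}.png');d=np.load(f'pics/{f}_d.npy');p=np.load(f'pics/{f}_p.npy')
    m=optics.camera_model("wrist");K=m["K"];T=np.array(m["tool_from_camera"])
    pts=cv2.undistortPoints(np.stack([u,v],-1).reshape(-1,1,2),K,np.array([m["k1"],0,0,0.])).reshape(480,640,2)
    C=np.dstack([pts[...,0]*d,pts[...,1]*d,d])
    X=C@T[:3,:3].T+T[:3,3]; return im,d,Rot.from_quat(p[3:]).apply(X.reshape(-1,3)).reshape(480,640,3)+p[:3]
if __name__=="__main__":
    import sys
    im,d,P=wcloud(sys.argv[1]);hsv=cv2.cvtColor(im,cv2.COLOR_BGR2HSV).astype(int)
    pl=(d>0)&(abs(P[...,0]-.57)<.1)&(abs(P[...,1]+.01)<.1)
    near=pl&(P[...,2]>.05)&(P[...,2]<.2)
    grey=near&(hsv[...,1]<90)&(hsv[...,2]>60); G=P[grey]
    print('grey',len(G),np.percentile(G,[1,50,99],axis=0).round(3))
    f=lambda p:(G[:,:2]@np.array([np.cos(p[0]),np.sin(p[0])])-p[1])
    for a in(-.3,-.27,-.24):
        n=np.array([np.cos(a),np.sin(a)]);h,e=np.histogram(G[:,:2]@n,bins=np.arange(.49,.58,.003));print(a,h)
    F=G[(G[:,2]<.160)]
    q=least_squares(lambda p:(F[:,:2]@np.array([np.cos(p[0]),np.sin(p[0])])-p[1]),[-.27,.522],loss='cauchy',f_scale=.001).x
    print('plane',q.round(4),(abs(F[:,:2]@[np.cos(q[0]),np.sin(q[0])]-q[1])<.002).sum(),len(F))
    for a in(q[0],-.27):
        s=G[:,:2]@[np.cos(a),np.sin(a)];y=G[:,:2]@[-np.sin(a),np.cos(a)];z=G[:,2];s0=np.median(F[:,:2]@[np.cos(a),np.sin(a)])
        rim=(s>s0+.004)&(s<s0+.03)&(z>.13)
        g=least_squares(lambda p:np.hypot(y[rim]-p[0],z[rim]-p[1])-.05,[.145,.12],loss='cauchy',f_scale=.001).x
        print('rim',rim.sum(),g.round(4),np.std(np.hypot(y[rim]-g[0],z[rim]-g[1])).round(4),'c face',(s0*np.array([np.cos(a),np.sin(a)])+g[0]*np.array([-np.sin(a),np.cos(a)])).round(4))
        b=near&(hsv[...,2]<45);B=P[b];sb=B[:,:2]@[np.cos(a),np.sin(a)];k=(sb<s0-.01)&(B[:,2]>.1);B=B[k];sb=sb[k];yb=B[:,:2]@[-np.sin(a),np.cos(a)]
        print('handle',len(B),np.percentile(sb-s0,[2,98]).round(3),'y',np.percentile(yb,[2,50,98]).round(4),'z',np.percentile(B[:,2],[2,50,98]).round(4),'slope y/s',np.polyfit(sb,yb,1)[0].round(3),'z/s',np.polyfit(sb,B[:,2],1)[0].round(3))
    # plate: bolts/low dark plate
    plate=pl&(P[...,2]>.006)&(P[...,2]<.018);
    pix=np.argwhere(plate)[:,::-1]; print('plate',len(pix),pix.min(0),pix.max(0))
E
python3 meas3.py w1; python3 - <<'E'
import cv2
im=cv2.imread('pics/w1.png');cv2.imwrite('pics/w1c.png',cv2.resize(im[180:340,220:420],None,fx=3.7,fy=3.7,interpolation=cv2.INTER_CUBIC))
E
```

```text
grey 4791 [[ 0.486 -0.049  0.078]
 [ 0.545 -0.002  0.143]
 [ 0.573  0.041  0.17 ]]
-0.3 [   1    0    1    1    2   15   60  338  327 2609  265  165  164  150
  150  166  151  121   13    0    0    0    0    0    0    0    0    0
    0]
-0.27 [   0    1    0    1    0    2   16   53  216  185 1773 1280  183  155
  154  159  149  155  157   60    0    0    0    0    0    0    0    0
    0]
-0.24 [   4    0    1    0    1    0    2   15   53   50  327  515 2426  267
  166  152  144  163  153  150  109    5    0    0    0    0    0    0
    0]
plane [-0.2742  0.5222] 2601 3643
rim 1110 [0.1445 0.12  ] 0.0005 c face [ 0.5418 -0.0023]
handle 72 [-0.064 -0.024] y [0.1077 0.1136 0.1192] z [0.1392 0.1452 0.1472] slope y/s 0.087 z/s 0.109
rim 1107 [0.1422 0.12  ] 0.0004 c face [ 0.5418 -0.0024]
handle 72 [-0.064 -0.024] y [0.1056 0.1116 0.1172] z [0.1392 0.1452 0.1472] slope y/s 0.083 z/s 0.109
plate 2336 [286 193] [350 242]
```

View pics/w1c.png

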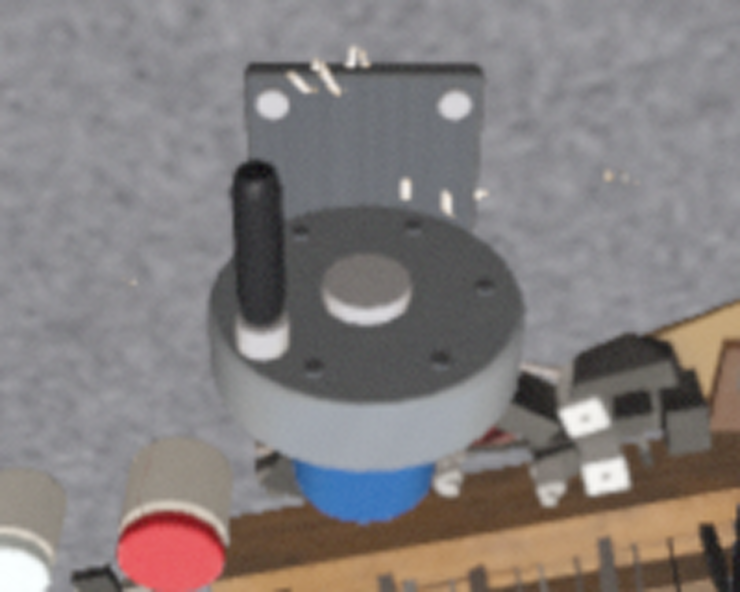

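```bash
cat >> h.py <<'E'
YAW=-.2742;TILT=.17;Q=ori(YAW,TILT)
N=np.array([np.cos(YAW),np.sin(YAW),0]);T=np.array([-np.sin(YAW),np.cos(YAW),0]);Z=np.array([0,0,1.])
ZD=np.sin(TILT)*N-np.cos(TILT)*Z
C0=(.5222-.037)*N+.1445*T+.120*Z
def tcp(th,R=.038,dc=(0,0),ds=-.006):
    return C0+ds*N+dc[0]*T+dc[1]*Z+R*(-np.sin(th)*T+np.cos(th)*Z)-.006*ZD
def mean(n=10,dt=.02):
    L=[]
    for _ in range(n):
        r.hold(dt);s=r.read_state();L.append(np.r_[s['contact_force'],s['eef_pos'],s['torque']])
    return np.mean(L,0),np.std(L,0)
E
python3 - <<'E'
from h import *
p=tcp(.96)
for th in np.arange(.96,7.4,.3):
    s=r.solve_ik(tcp(th),Q)
    if s is None: print('noik',th)
r.reach(p-.11*ZD,Q)
print(r.move_straight(p,speed=.1,max_force=12))
m,sd=mean();print(r.read_state()['time_s'],m.round(3),sd[:3].round(3),p.round(4))
s=r.read_state(); np.save('pics/w2_p.npy',np.r_[s['eef_pos'],s['eef_rot']]);save("wrist","w2");save("scene","s2")
E
```

```text
False
4.8667 [-0.033 -0.072 -0.049  0.491 -0.02   0.148  0.027  0.074 -0.009] [0.457 0.383 0.549] [ 0.491  -0.0203  0.1477]
```

View pics/w2.png

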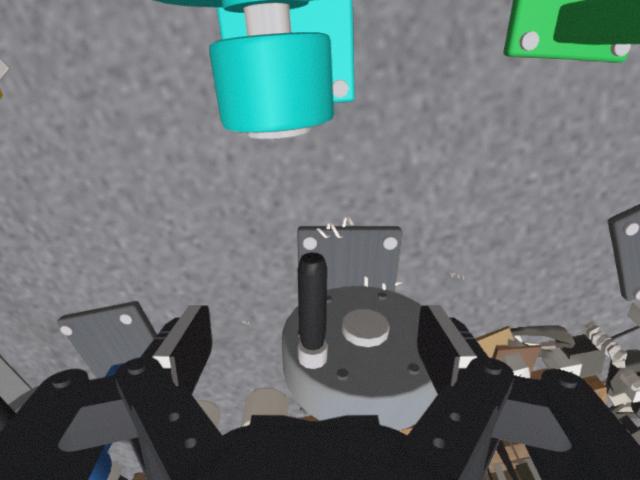

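View pics/s2.png

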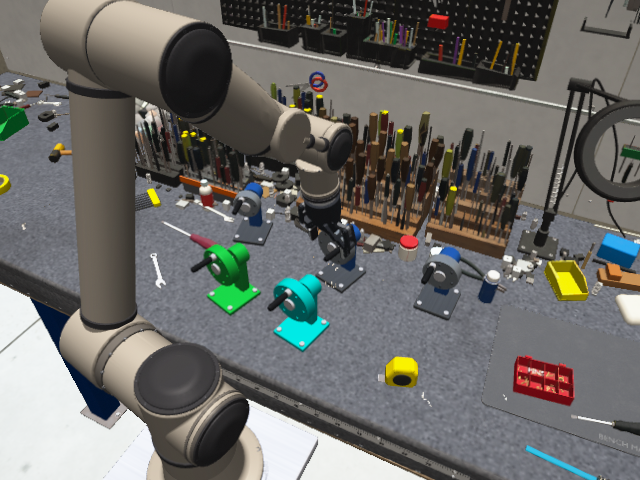

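The handle stands midway between the open fingers (column 313, fingers at 190 and 440), so I'll close on it.

```bash
python3 - <<'E'
from h import *
command_gripper(0.0,40)
m,sd=mean(15);s=r.read_state();print(s['time_s'],s['grip_width'],m.round(3))
print('T,N,Z',(m[:3]@T).round(2),(m[:3]@N).round(2),m[2].round(2))
E
```

```text
5.9833 0.0002648623432535609 [ 0.118 -0.045  0.116  0.491 -0.02   0.148  0.025  0.075  0.002]
T,N,Z -0.01 0.13 0.12
```

```bash
python3 - <<'E'
from h import *
s=r.read_state(); np.save('pics/w3_p.npy',np.r_[s['eef_pos'],s['eef_rot']]);save("wrist","w3")
print(s['eef_rot'],Q)
from meas3 import wcloud
im,d,P=wcloud('w2')
for (uu,vv) in((313,262),(312,300),(312,335),(205,315),(430,315),(190,370),(165,350),(365,325)): print(uu,vv,P[vv,uu].round(3),d[vv,uu])
E
```

```text
[ 0.13616449  0.98704298 -0.01160686  0.08408733] [ 0.13617748  0.98704006 -0.01160304  0.08410105]
313 262 [ 0.473 -0.015  0.146] 0.1611375
312 300 [ 0.491 -0.021  0.149] 0.16742733
312 335 [ 0.512 -0.027  0.149] 0.17759243
205 315 [ 0.468 -0.057  0.175] 0.13828999
430 315 [0.486 0.026 0.181] 0.13088341
190 370 [ 0.474 -0.06   0.197] 0.12208282
165 350 [ 0.459 -0.059  0.203] 0.11014566
365 325 [ 0.535 -0.001  0.123] 0.20799258
```

View pics/w3.png

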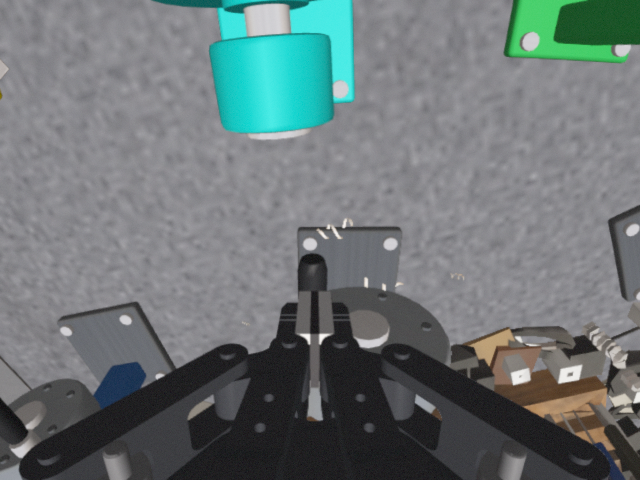

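```bash
python3 - <<'E'
from h import *
from meas3 import wcloud
im,d,P=wcloud('w3')
p=np.load('pics/w3_p.npy');Ri=Rot.from_quat(p[3:]).inv()
for (uu,vv) in((313,262),(313,275),(313,285),(315,292),(308,296),(322,296),(308,310),(322,310),(308,330),(322,330),(315,350),(314,300),(325,345)): print(uu,vv,P[vv,uu].round(3),'tool',Ri.apply(P[vv,uu]-p[:3]).round(4),im[vv,uu])
print(r.tip_extent)
s=r.read_state();print(s)
E
```

```text
313 262 [ 0.473 -0.015  0.145] tool [ 0.019   0.     -0.0006] [25 27 29]
313 275 [ 0.477 -0.016  0.149] tool [ 0.0139  0.     -0.0037] [76 69 72]
313 285 [ 0.483 -0.018  0.149] tool [ 0.0085  0.     -0.0024] [60 59 59]
315 292 [ 0.479 -0.016  0.16 ] tool [ 0.0107  0.0009 -0.0145] [27 23 29]
308 296 [ 0.477 -0.019  0.164] tool [ 0.0107 -0.002  -0.0183] [ 99 102 103]
322 296 [ 0.479 -0.013  0.164] tool [ 0.0108  0.0037 -0.0184] [ 98  99 105]
308 310 [ 0.475 -0.018  0.177] tool [ 0.0114 -0.0018 -0.0315] [ 96  97 102]
322 310 [ 0.477 -0.013  0.176] tool [ 0.0106  0.0035 -0.03  ] [100 101 103]
308 330 [ 0.473 -0.017  0.19 ] tool [ 0.011  -0.0016 -0.045 ] [ 97  98 101]
322 330 [ 0.475 -0.012  0.189] tool [ 0.0105  0.0032 -0.0442] [105 104 106]
315 350 [ 0.479 -0.016  0.193] tool [ 0.0045  0.0008 -0.0471] [102 101 105]
314 300 [ 0.478 -0.016  0.167] tool [ 0.0105  0.0005 -0.0215] [24 22 25]
325 345 [ 0.472 -0.011  0.2  ] tool [ 0.012   0.0039 -0.0555] [32 30 29]
0.025
{'time_s': 6.0333, 'joint_positions': array([-0.18779368,  0.27471283,  1.86632215, -0.01974375,  0.83122271,
       -1.47232023]), 'dq': array([ 0.00099723,  0.00141011, -0.00158773, -0.00052618, -0.0008359 ,
       -0.00046784]), 'tau': array([-1.34000234e-04, -3.66606939e+01, -2.15112770e+01, -5.66289271e-02,
       -7.72854388e-01, -2.86557099e-05]), 'eef_pos': array([ 0.49104638, -0.02034291,  0.14771509]), 'eef_rot': array([ 0.13617751,  0.9870378 , -0.01159669,  0.08412839]), 'contact_force': array([ 0.26795306, -0.57470685,  0.3485195 ]), 'torque': array([ 0.01231094,  0.02448241, -0.00033589]), 'grip_width': -0.00010688965985066875}
```

```bash
python3 - <<'E'
from h import *
v,u=np.mgrid[0:480,0:640].astype(float)
save("scene","s3");save("top","t3")
P=unproj("scene",u,v,np.load('pics/scene0_d.npy'))
m=(np.hypot(P[...,0]-.163,P[...,1]-.499)<.12)&(P[...,2]>.1)
print('start tip z',np.percentile(P[m][:,2],[0,1,3,10]).round(3))
for n,f in(("scene","s3"),("top","t3")):
    P=unproj(n,u,v,np.load(f'pics/{f}_d.npy'))
    print(n,'rows'); 
im=cv2.imread('pics/s3.png');cv2.imwrite('pics/s3c.png',cv2.resize(im[180:300,270:430],None,fx=5,fy=5,interpolation=cv2.INTER_CUBIC))
E
```

```text
start tip z [0.242 0.25  0.259 0.298]
scene rows
top rows
```

View pics/s3c.png

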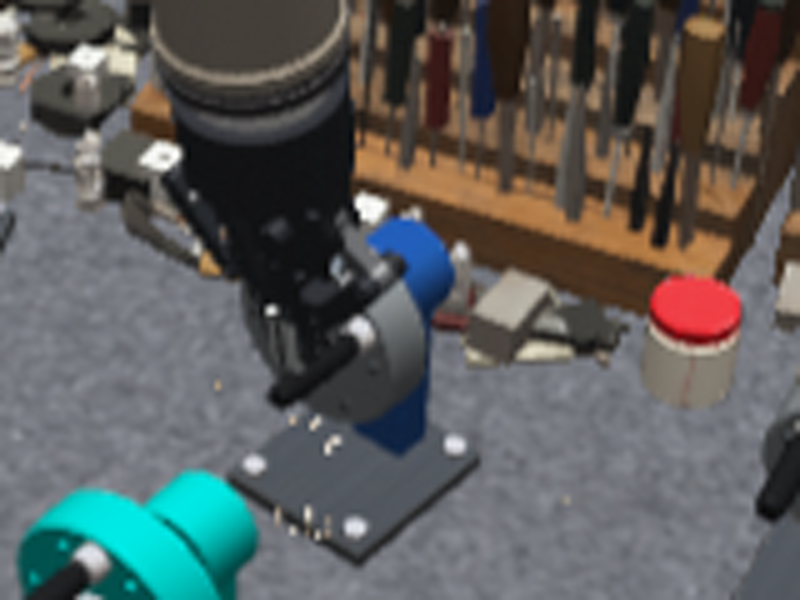

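The spec puts the fingertips 25 mm ahead of the TCP. Two cameras disagree: with the gripper closed, the wrist depth puts the tips about 14 mm behind the TCP. At the start pose (gripper open), the scene depth puts them about 20 mm behind. The jaws therefore closed above the handle. I'll shift the tool offset by about 39 mm, reopen and go down further.

```bash
sed -i 's/-.006\*ZD$/+.0335*ZD/' h.py; grep -n "ZD$" h.py; python3 - <<'E'
from h import *
for th in np.arange(.96,7.4,.2):
    if r.solve_ik(tcp(th),Q) is None: print('noik',th)
command_gripper(0.085)
print(r.move_straight(tcp(.96),speed=.06,max_force=12))
m,sd=mean(5);s=r.read_state();print(s['time_s'],m.round(3))
command_gripper(0.0,40)
m,sd=mean(15);s=r.read_state();print(s['time_s'],s['grip_width'],m.round(3))
print('T,N,Z',(m[:3]@T).round(2),(m[:3]@N).round(2),m[2].round(2))
np.save('pics/w4_p.npy',np.r_[s['eef_pos'],s['eef_rot']]);save("wrist","w4")
E
```

```text
23:    return C0+ds*N+dc[0]*T+dc[1]*Z+R*(-np.sin(th)*T+np.cos(th)*Z)+.0335*ZD
False
7.8083 [ 0.073 -0.132 -0.204  0.498 -0.022  0.109  0.031  0.062 -0.005]
8.7167 0.01313721611796113 [-2.882 -4.74   3.237  0.497 -0.023  0.109 -0.682  0.421 -0.125]
T,N,Z -5.34 -1.49 3.24
```

View pics/w4.png

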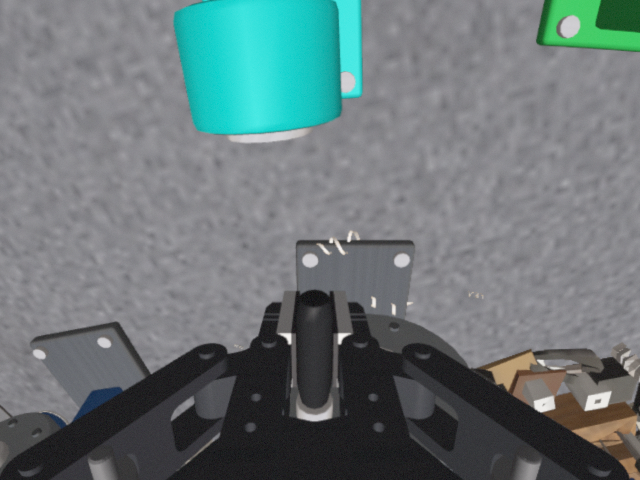

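The handle is gripped at 13.1 mm opening. Now I'll start turning clockwise with a few small steps while logging force.

```bash
cat > turn.py <<'E'
from h import *
import sys,json
th0,th1,step,dc=float(sys.argv[1]),float(sys.argv[2]),float(sys.argv[3]),eval(sys.argv[4])
n=int(round(abs(th1-th0)/step));rows=[]
for th in np.linspace(th0,th1,n+1)[1:]:
    hit=r.move_straight(tcp(th,dc=dc),speed=.02,max_force=30)
    m,sd=mean(8,.02)
    ft,fz=m[:3]@T,m[2];t=np.array([-np.cos(th),-np.sin(th)]);rd=np.array([-np.sin(th),np.cos(th)])
    e=(m[3:6]-tcp(th,dc=dc))
    # drive force = force of tool on handle along travel = -(F.t)
    row=[th,-(ft*t[0]+fz*t[1]),ft*rd[0]+fz*rd[1],m[:3]@N,(e@T)*1e3,e[2]*1e3,dc[0],dc[1]];rows.append(row)
    print(np.round(row[:6],2),'HIT' if hit else '')
    if hit: break
with open('log.jsonl','a') as f:
    for w in rows:f.write(json.dumps(w)+'\n')
s=r.read_state();print(s['time_s'],s['grip_width'])
E
python3 turn.py .96 1.86 .15 '(0,0)'
```

```text
[ 1.11 -0.32  6.78 -1.3  -0.68  0.07] 
[ 1.26 -0.44  7.45 -0.78 -0.79 -0.03] 
[ 1.41 -0.31  7.71 -0.23 -0.88 -0.11] 
[ 1.56  0.06  8.18 -0.05 -0.93 -0.2 ] 
[ 1.71  0.3   8.12  0.01 -0.97 -0.29] 
[ 1.86  0.76  8.76  0.74 -0.95 -0.38] 
12.1667 0.012564966414468498
```

```bash
python3 - <<'E'
from h import *
s=r.read_state();np.save('pics/w5_p.npy',np.r_[s['eef_pos'],s['eef_rot']]);save("wrist","w5")
E
```

```text
(no output)
```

View pics/w5.png

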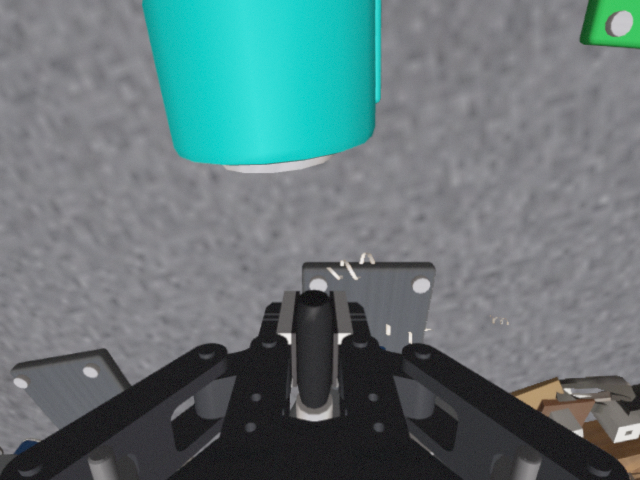

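```bash
python3 turn.py 1.86 3.06 .15 '(-.0012,0)'
```

```text
[ 2.01 -0.31  2.53  0.38  0.04 -0.17] 
[ 2.16  0.55  3.84  0.07 -0.03 -0.1 ] 
[ 2.31  1.84  4.85  0.71 -0.1  -0.09] 
[ 2.46  1.74  5.36  0.37 -0.13 -0.14] 
[ 2.61  2.33  5.76  0.94 -0.12 -0.2 ] 
[ 2.76  2.93  5.74  1.08 -0.11 -0.27] 
[ 2.91  2.82  6.45  1.88 -0.06 -0.3 ] 
[ 3.06  3.11  8.06  2.37  0.01 -0.29] 
16.7333 0.01303589113062571
```

```bash
python3 turn.py 3.06 4.86 .15 '(-.0012,-.0005)'
```

```text
[3.21 2.53 3.37 0.49 0.14 0.09] 
[ 3.36  2.54  1.95 -0.03  0.1   0.06] 
[ 3.51  2.11  1.08 -0.96  0.23  0.08] 
[ 3.66  1.65  1.09 -1.54  0.25  0.09] 
[ 3.81  1.31  1.01 -2.1   0.23  0.13] 
[ 3.96  0.71  1.18 -2.34  0.22  0.15] 
[ 4.11  0.05  1.62 -3.09  0.2   0.18] 
[ 4.26 -0.36  2.03 -3.93  0.18  0.21] 
[ 4.41 -0.93  2.33 -3.97  0.14  0.25] 
[ 4.56 -0.72  3.23 -4.98  0.11  0.32] 
[ 4.71 -0.77  2.57 -4.9   0.05  0.48] 
[ 4.86 -1.08  2.77 -5.21 -0.02  0.49] 
23.5333 0.012901243442000082
```

```bash
sed -i 's/return C0+ds\*N/return C0+(ds+.010*R*np.sin(th))*N/' h.py; cat > turn2.py <<'E'
from h import *
import sys,json
th0,th1,step,dc,sp,log=float(sys.argv[1]),float(sys.argv[2]),float(sys.argv[3]),eval(sys.argv[4]),float(sys.argv[5]),sys.argv[6]
n=int(round(abs(th1-th0)/step));f=open(log,'a')
for th in np.linspace(th0,th1,n+1)[1:]:
    hit=r.move_straight(tcp(th,dc=dc),speed=sp,max_force=30)
    S=[]
    for i in range(9):
        if i: r.hold(.012)
        s=r.read_state();S.append(np.r_[s['contact_force'],s['eef_pos'],s['dq'],s['tau'],s['time_s']])
    S=np.array(S);t=-np.cos(th)*T-np.sin(th)*Z;rd=-np.sin(th)*T+np.cos(th)*Z
    d=-S[:,:3]@t; m=S.mean(0); e=m[3:6]-tcp(th,dc=dc)
    print(round(th,2),'drive',d.round(1),round(d.mean(),2),'rad',round(m[:3]@rd,2),'N',round(m[:3]@N,2),'e t,r',(1e3*np.array([e@t,e@rd])).round(2),'HIT' if hit else '')
    f.write(json.dumps([th,d.tolist(),float(m[:3]@rd),float(m[:3]@N),m.tolist()])+'\n')
    if hit: break
s=r.read_state();print(s['time_s'],s['grip_width'])
E
python3 turn2.py 4.86 5.46 .15 '(-.0009,-.0005)' .025 fwd.jsonl
```

```text
5.01 drive [-3.9 -4.6 -4.2 -4.8 -4.4 -3.6 -4.4 -3.7 -4.8] -4.27 rad -0.6 N -4.15 e t,r [ 0.71 -0.16] 
5.16 drive [-4.1 -3.4 -3.9 -3.4 -4.  -4.9 -4.4 -3.5 -4.4] -4.01 rad -1.97 N -2.12 e t,r [ 0.41 -0.12] 
5.31 drive [-3.7 -2.9 -3.3 -4.2 -3.8 -2.7 -3.6 -4.1 -3.7] -3.54 rad -3.11 N 0.06 e t,r [ 0.37 -0.09] 
5.46 drive [-3.8 -4.3 -3.4 -3.  -3.8 -3.5 -3.1 -3.7 -4.3] -3.66 rad -3.6 N 1.16 e t,r [ 0.35 -0.05] 
25.3 0.012876508205924026
```

At each stop the arm overshoots slightly, so the resting readings are unreliable (e_t +0.4 mm, negative drive). I'll approach each sample point with a slow 2 mm final creep so the drag is fully loaded in the forward direction.

```bash
cat > turn3.py <<'E'
from h import *
import sys,json
th0,th1,n,dc,log=float(sys.argv[1]),float(sys.argv[2]),int(sys.argv[3]),eval(sys.argv[4]),sys.argv[5]
f=open(log,'a');sg=np.sign(th1-th0);c=.055
for th in np.linspace(th0,th1,n+1)[1:]:
    hit=r.move_straight(tcp(th-sg*c,dc=dc),speed=.04,max_force=30)
    hit|=r.move_straight(tcp(th,dc=dc),speed=.0035,max_force=30)
    S=[]
    for i in range(6):
        if i: r.hold(.012)
        s=r.read_state();S.append(np.r_[s['contact_force'],s['eef_pos'],s['time_s']])
    S=np.array(S);t=sg*(-np.cos(th)*T-np.sin(th)*Z);rd=-np.sin(th)*T+np.cos(th)*Z
    d=-S[:,:3]@t; m=S.mean(0); e=m[3:6]-tcp(th,dc=dc)
    print(round(th,2),'drive',d.round(1),round(d.mean(),2),'rad',round(m[:3]@rd,2),'N',round(m[:3]@N,2),'e t,r',(1e3*np.array([e@t,e@rd])).round(2),'HIT' if hit else '')
    f.write(json.dumps([th,float(d.mean()),float(m[:3]@rd),float(m[:3]@N)]+m.tolist())+'\n')
    if hit: break
s=r.read_state();print(s['time_s'],s['grip_width'])
E
python3 turn3.py 5.46 6.51 3 '(-.0011,-.0007)' fwd3.jsonl
```

```text
5.81 drive [0.9 1.5 1.4 2.1 1.4 0.8] 1.36 rad 1.78 N 0.63 e t,r [-0.14  0.16] 
6.16 drive [ 0.6  1.  -0.3  0.3  0.9  0.3] 0.46 rad 5.35 N -1.21 e t,r [-0.11  0.1 ] 
6.51 drive [-0.7  0.8  1.1 -0.3  0.9  1.4] 0.53 rad 6.48 N -2.8 e t,r [0.02 0.08] 
28.975 0.012724566434732212
```

```bash
sed -i 's/def tcp(th,R=.038,/def tcp(th,R=.0382,/' h.py; python3 turn3.py 6.51 8.61 6 '(-.0011,-.0005)' fwd3.jsonl
```

```text
6.86 drive [1.  1.  1.5 0.6 1.1 1.2] 1.06 rad -0.6 N -1.67 e t,r [-0.09 -0.18] 
7.21 drive [2.  1.3 1.9 1.6 2.1 2.7] 1.94 rad -1.77 N -4.71 e t,r [-0.29 -0.15] 
7.56 drive [2.6 2.  2.  2.6 1.9 2. ] 2.18 rad -2.41 N -6.26 e t,r [-0.43 -0.14] 
7.91 drive [3.5 2.5 3.2 2.9 3.4 3.3] 3.13 rad -1.93 N -6.98 e t,r [-0.49 -0.14] 
8.26 drive [3.2 2.7 3.5 3.6 3.3 4. ] 3.39 rad -2.5 N -7.21 e t,r [-0.55 -0.13] 
8.61 drive [4.2 4.2 4.6 4.6 3.7 4.3] 4.25 rad -2.26 N -7.43 e t,r [-0.68 -0.14] 
36.3167 0.012910437607946133
```

```bash
python3 turn3.py 8.61 11.76 9 '(-.0011,-.0005)' fwd3.jsonl; python3 - <<'E'
import json,numpy as np
R=np.array([json.loads(l)[:4] for l in open('fwd3.jsonl')]);th,d,rad=R[:,0],R[:,1],R[:,2]
for nm,A in(('plain',np.c_[np.ones_like(th),np.sin(th),np.cos(th)]),('rad',np.c_[np.ones_like(th),np.sin(th),np.cos(th),rad])):
    x,*_=np.linalg.lstsq(A,d,rcond=None);print(nm,x.round(2),'amp',np.hypot(x[1],x[2]).round(2),'peak th',(np.arctan2(x[1],x[2])%(2*np.pi)).round(3),'res',(d-A@x).round(2))
E
```

```text
8.96 drive [4.8 5.1 5.1 4.4 4.8 4.4] 4.76 rad -1.67 N -6.17 e t,r [-0.82 -0.16] 
9.31 drive [5.2 5.2 4.9 5.2 5.1 5.1] 5.14 rad -0.78 N -5.14 e t,r [-0.91 -0.19] 
9.66 drive [5.3 5.4 5.2 5.3 5.3 6.3] 5.45 rad 0.0 N -3.43 e t,r [-0.62 -0.21] 
10.01 drive [5.1 4.2 4.6 5.4 3.9 5.8] 4.84 rad -1.19 N -2.54 e t,r [-0.26 -0.17] 
10.36 drive [4.3 4.  4.2 4.8 4.9 4.7] 4.5 rad -3.3 N -0.55 e t,r [-0.19 -0.13] 
10.71 drive [2.3 3.1 3.3 2.2 3.4 2.7] 2.83 rad -4.28 N 1.48 e t,r [-0.3 -0.1] 
11.06 drive [2.2 3.5 1.6 2.3 2.3 2.6] 2.4 rad -5.02 N 1.98 e t,r [ 0.4  -0.09] 
11.41 drive [1.6 2.5 1.4 1.  1.4 1.3] 1.54 rad -6.48 N 2.92 e t,r [ 0.73 -0.08] 
11.76 drive [0.9 2.  0.5 0.8 0.2 1.8] 1.02 rad -7.75 N 3.98 e t,r [ 0.8  -0.04] 
47.3417 0.012789789705604184
plain [ 2.83  0.1  -2.26] amp 2.26 peak th 3.097 res [ 0.59 -0.11 -0.12  0.07  0.38 -0.09  0.08 -0.42 -0.2  -0.13  0.06  0.45
  0.18  0.41 -0.54 -0.18 -0.28 -0.17]
rad [ 2.87  0.06 -2.3   0.03] amp 2.3 peak th 3.117 res [ 0.51 -0.29 -0.31  0.1   0.45 -0.01  0.13 -0.37 -0.17 -0.14 -0.    0.36
  0.11  0.41 -0.51 -0.11 -0.16  0.02]
```

The fit is clean: mean drag 2.8 N, amplitude 2.26 N (2.3 expected), and peak lifting load at θ≈3.10. The slug is therefore straight down at θ≈1.53 (mod 2π), which is 14.09 going forward. I'll go there, checking the drive from both sides.

```bash
cat > fin.py <<'E'
from h import *
dc=(-.0011,-.0005)
for th in np.linspace(11.76,14.04,10)[1:]:
    if r.move_straight(tcp(th,dc=dc),speed=.05,max_force=30): print('hit',th);break
E
python3 fin.py; python3 turn3.py 14.04 14.15 1 '(-.0011,-.0005)' chk.jsonl; python3 turn3.py 14.15 14.03 1 '(-.0011,-.0005)' chk.jsonl
python3 - <<'E'
from h import *
r.move_straight(tcp(14.09,dc=(-.0011,-.0005)),speed=.006,max_force=30)
r.hold(.3)
s=r.read_state();print(s['time_s'],s['grip_width'],s['dq'].round(4),s['contact_force'])
np.save('pics/w6_p.npy',np.r_[s['eef_pos'],s['eef_rot']]);save("wrist","w6");save("scene","s6")
print((s['eef_pos']-tcp(14.09,dc=(-.0011,-.0005)))*1e3)
im=cv2.imread('pics/s6.png');cv2.imwrite('pics/s6c.png',cv2.resize(im[160:320,230:500],None,fx=2.9,fy=2.9))
E
```

```text
14.15 drive [2.5 2.  3.2 2.4 3.  3.1] 2.7 rad -4.93 N -2.65 e t,r [-0.69 -0.13] 
51.4583 0.0129570705001262
14.03 drive [2.8 3.1 2.6 2.4 2.6 2.1] 2.61 rad -5.5 N 0.35 e t,r [ 0.15 -0.11] 
52.5 0.012501644305620773
53.3333 0.012733713333096535 [-0.0018 -0.001  -0.0004  0.0013 -0.0004 -0.0009] [0.09496621 4.72508844 0.3389881 ]
[-0.27571553  0.27201843  0.5814578 ]
```

View pics/w6.png

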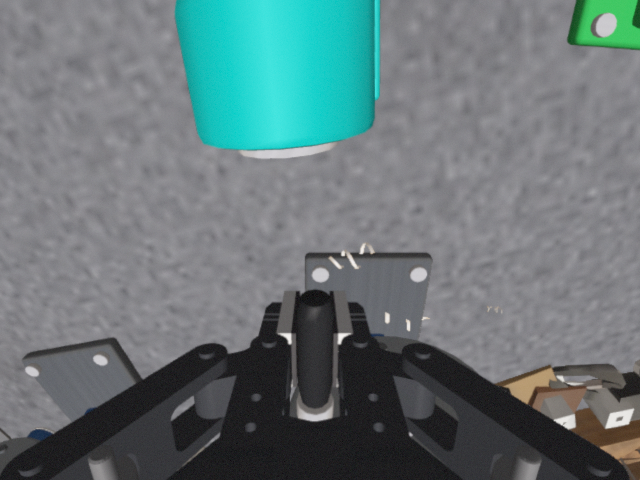

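View pics/s6c.png

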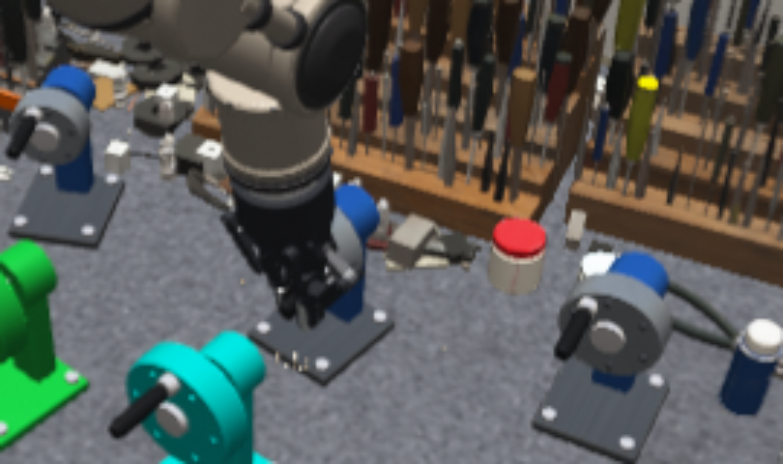

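The drive at the target is symmetric, 2.7 N forward and 2.6 N backward, so the slug is at its balance point. The handle is still between the pads at (315,350), and the other rotors and jars haven't moved. Handing in.

```bash
python3 -c "
from h import *
print(r.finish_job(), r.read_state()['time_s'])"
```

```text
the job is handed in; nothing more can be done
the job is handed in; nothing more can be done
```

I turned the largest rotor (the grey one in the middle) by its handle and left it with the hidden weight pointing down, still gripped. I handed the job in at about 53 s of the 72 s; no verdict is reported.

- **Turning:** it went clockwise from about 0.96 rad to 14.15 rad, a little over two full turns, then back to 14.09 rad.
- **Finding the weight:** the force over the second turn fitted a clean sine with a mean of 2.8 N and an amplitude of 2.26 N (about 2.3 N expected). It peaked at 3.10 rad, so the weight is straight down at 1.53 rad, which is the same position as 14.09 rad.
- **Final checks:**
  - At the target the force was 2.7 N forward and 2.6 N backward, which agrees with the weight hanging straight down.
  - The arm was at rest, with the pads closed on the handle (12.7 mm opening, 40 N commanded).
  - In the last picture, the other rotors, the red jar and the can stood in place. The white jar was partly hidden and the bottle was out of the crop.

Some things did not go as expected:

- **First grip missed:** the jaws closed above the handle. The cameras put the fingertips about 14 mm behind the reported TCP, not 25 mm ahead as stated, so I shifted the tool offset by 39 mm and gripped properly.
- **Early readings discarded:** force readings up to 5.46 rad were spoiled by overshoot at each stop, so I left them out of the fit.
- **Sideways force:** off-axis forces reached about 8 N from small errors in the estimated axis position; including the radial force in the fit moved the peak by only 0.02 rad.

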